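Refill the date bowl from the stock drawer and close everything up

ROBOT

A 6-joint arm with a two-finger parallel gripper is mounted at the origin on the work surface. World frame = base frame: x ahead of the robot, y to its left, z up, the work surface at z = 0. Lengths are in m, angles in rad, forces in N, time in s.
With the tool pointing down it reaches from about 0.375 to 0.825 m from the base axis. Payload 5.5 kg.
Tool frame: the origin (TCP) lies on the centre line of the jaws, within the pads' length; the fingertips stand 19 mm ahead of it and the grasp point (between the pads) is the TCP; y points along the fingers, z is the direction in which the jaws open and shut, and the axes are right-handed (so a half turn about y gives the same grasp; the last joint's range is limited). The gripper opens to 85 mm and grips with 20 to 120 N. Pads are 22 mm wide; open, the fingers measure 114 mm over their backs; the gripper's body (76 mm by 85 mm) begins 54 mm behind the grasp point. The pads swing forward as they close: fully open they stand 13 mm farther back than shut.
Start: joints at [-1.287, 0.314, -0.047, 1.21, 0, 1.571], TCP at [0.168, -0.576, 0.25] pointing down, gripper open.
Joint ranges: [-2.67, 2.67], [-0.69, 1.73], [-1.03, 1.25], [-2.08, 2.16], [-1.42, 1.45], [-3.14, 3.14]. Speed limits (rad/s): [2.39, 2.39, 3.01, 3.14, 3.14, 3.14].

INTERFACE

Orientations are given as [roll, pitch, yaw] about the fixed x, y, z axes, in that order (R = Rz(yaw) Ry(pitch) Rx(roll)).
In Python, from rig import * gives the robot as it stands. Calls block until the motion is done:
- movep(position, orientation): joint-space move of the TCP to a pose.
- move_l(position, attitude=None, v=0.15): straight line of the TCP; attitude=None keeps the orientation; v is the mean speed in m/s.
- move_j(angles): joint-space move.
- open_gripper() and grasp(): open the fingers fully, or close them until they stop; the grip force is fixed at half the most.
- hold(seconds).
- solve_ik(position, orientation): joint angles nearest the present ones, or None.
- read_state(): the state.
- camera(name): name is "scene" or "top"; returns (picture, depth): 400x640x3 uint8, red, green, blue; 400x640 float32, m along the optical axis (not along the pixel's ray), 0 where there is no reading.
- get_calibration(name): a dict with "intrinsics" (3x3 intrinsics, pixels), "R" (3x3) and "t" (3): a world point X has camera coordinates R X + t. Camera axes: x right, y down, z forward; pixel columns grow to the right and rows downward; lengths in m; the calibration is good to about 2 mm. A picture is of the moment at which its call begins. get_calibration takes no time and is no camera call.
A pose or a line that the arm cannot do raises Unreachable and nothing moves.
- finish_job(): hands the job in, once; it reports no verdict.
The state is a dict: "t": time; "joint_positions": joint angles; "qvel": joint speeds; "effort": joint torques, N m; "tcp_pos": TCP position; "tool_rot": TCP orientation; "ft_force": force on the tool from outside, world axes, zero at the start; "ft_torque": the same for the moment, N m; "grip_width": finger opening in m.
Only numpy, scipy, OpenCV 4.12 (cv2) and the standard library are available. Lean on these libraries where they do the work, as an engineer would, in place of code of your own. Each camera call takes 0.05 s, during which the arm holds its last target. There are 200 camera calls.

TASK

Guests are coming: open the lid of the crystal date bowl and put every little gold date tin from the pulled-out drawer into it. Then close the lid gently, without letting it slam, and push the drawer fully shut. Leave the cardamom grinder and the trivet where they are.

Things in the scene. Friction and masses are not known exactly. Their poses are not given: they have to be found in the camera images.
- chest: Low dark wooden drawer unit (drawer lined dark green), fixed, left or right of the robot, front roughly to it; 310 wide (y), 85 high. Origin: on the shelf surface, midway across, 100 in FRONT of the carcass (so under the pulled-out drawer). +x points from front to back, z up: the carcass spans x = +100 to +345. Fixed gold tray with 3 upturned cups on top, set back 40 from its front edge, up to z = 140.
- drawer (a joint): The unit's only drawer: how far it is pulled out, m. 0 = fully shut, front panel against the carcass; it grows as the drawer moves along the unit's -x, at most 0.2. Starts 0.165 to 0.19 open. Slides with about 2 N of friction and stays where it is left.
- drawer_front (a point): Centre of the drawer front's outer face, 44 above the shelf; the face looks along the unit's -x; at x = +88 in the frame of chest when shut. Panel 308 wide, 12 thick, 6 to 72 above the shelf; gold knob (20 diameter) centred 24 in front of this point. Behind the panel the drawer is open-topped: inside 276 wide, 217 long, floor 14 above the shelf, walls 8 thick, up to 54 above the shelf.
- bowl: Crystal-style clear date bowl with cut corners, fixed on the shelf on the other side of the centre line: outside 200 (its x) by 220 (its y), 60 high, walls 6, floor 8 thick, corners cut off by 30. Origin: centre of its underside. z up. The hinge lies along its +x (far) rim. Gold bead along the rim.
- lid (a joint): Angle of the bowl's lid, rad: 0 = shut flat on the rim (as it starts), grows as its -x (near) edge rises, 1.57 = standing upright at the far rim, end stop 1.85. Stiff friction hinge (0.33 N m): the lid, 0.22 kg, stays at any angle.
- lid_knob (a point): Centre of the lid's gold ball knob, 24 diameter, on a 10 mm stem. With the lid at angle a it lies, seen from lid_hinge in the bowl's axes, at x = -180 cos a + 28 sin a, y = 0, z = 180 sin a + 28 cos a. It is 21 above the lid's 7 mm plate, whose free edge is 20 further from the hinge. Pinched along the hinge direction it can roll between the fingers while the lid turns.
- lid_hinge (a point): Point on the lid's hinge axis, midway: at x = +100, y = 0, z = 60 in the bowl's frame; the axis is the bowl's y axis.
- grinder: Bystander: loose steel cardamom grinder, upright, 48 diameter, 116 high, 0.3 kg, standing between the drawer unit and the bowl, towards the back. Origin: centre of its underside. Not to be disturbed.
- trivet: Bystander: round dark silicone trivet, 100 diameter, 8 thick, lying between the drawer unit and the bowl, nearer the robot. Origin: centre of its underside. Not to be disturbed.
- tin1: Loose rigid gold gift tin with a red band round its middle, 38 (its x) by 28 (its y) by 24 (its z), edges rounded by 2, about 40 g; may be absent. Origin: its centre (12 above what it stands on). Starts upright in the drawer, in a row across it; its long side runs roughly across the drawer's width.
- tin2: Loose rigid gold gift tin with a red band round its middle, 38 (its x) by 28 (its y) by 24 (its z), edges rounded by 2, about 40 g; may be absent. Origin: its centre (12 above what it stands on). Starts upright in the drawer, in a row across it; its long side runs roughly across the drawer's width.
- tin3: Loose rigid gold gift tin with a red band round its middle, 38 (its x) by 28 (its y) by 24 (its z), edges rounded by 2, about 40 g; may be absent. Origin: its centre (12 above what it stands on). Starts upright in the drawer, in a row across it; its long side runs roughly across the drawer's width.
- tin4: Loose rigid gold gift tin with a red band round its middle, 38 (its x) by 28 (its y) by 24 (its z), edges rounded by 2, about 40 g; may be absent. Origin: its centre (12 above what it stands on). Starts upright in the drawer, in a row across it; its long side runs roughly across the drawer's width.
- tin5: Loose rigid gold gift tin with a red band round its middle, 38 (its x) by 28 (its y) by 24 (its z), edges rounded by 2, about 40 g; may be absent. Origin: its centre (12 above what it stands on). Starts upright in the drawer, in a row across it; its long side runs roughly across the drawer's width.
Not all that is in view belongs to the job. Leave any blue or pink look-alike of the tin4 alone.

How it is judged:
On the way, in this order (a step that is already met when the one before it is completed fails the run):
1. the bowl's lid is opened (more than 1 rad) (value of joint lid above 1 rad), for 0.2 s.
2. every tin is in the bowl, below its rim (x of tin1 in the frame of bowl between -0.094 and 0.094 m and y of tin1 in the frame of bowl between -0.104 and 0.104 m and z of tin1 in the frame of bowl between 0 and 0.056 m and x of tin2 in the frame of bowl between -0.094 and 0.094 m and y of tin2 in the frame of bowl between -0.104 and 0.104 m and z of tin2 in the frame of bowl between 0 and 0.056 m and x of tin3 in the frame of bowl between -0.094 and 0.094 m and y of tin3 in the frame of bowl between -0.104 and 0.104 m and z of tin3 in the frame of bowl between 0 and 0.056 m and x of tin4 in the frame of bowl between -0.094 and 0.094 m and y of tin4 in the frame of bowl between -0.104 and 0.104 m and z of tin4 in the frame of bowl between 0 and 0.056 m and x of tin5 in the frame of bowl between -0.094 and 0.094 m and y of tin5 in the frame of bowl between -0.104 and 0.104 m and z of tin5 in the frame of bowl between 0 and 0.056 m), for 0.3 s.
At the end, for the whole second after the job is handed in: Every tin present lies at rest in the bowl (its centre within the walls and less than 56 mm above the bowl's underside), the lid is shut (below 0.05 rad) and the drawer is shut (less than 6 mm open) (all of step 2 and value of joint lid below 0.05 rad and value of joint drawer below 0.006 m and linear speed of each of tin1, tin2, tin3, tin4, tin5 below 0.03 m/s); the robot touches nothing.
It fails at once if the lid slams: it falls or is thrown shut faster than 2.5 rad/s (velocity of joint lid below -2.5 rad/s).
It fails at once if the grinder is shifted by more than 25 mm or tipped (distance of grinder from where it was at the start of the episode above 0.025 m or angle between grinder's own z axis and vertical above 0.35 rad).
It fails at once if the trivet is shifted by more than 25 mm (distance of trivet from where it was at the start of the episode above 0.025 m).
Of tin1, tin2, tin3, tin4, tin5 only 3 to 5 are there at a start; the rules pass over those that are not, and their reading is None.
At some moment in a run one of tin1, tin2, tin3, tin4, tin5 may be knocked a few centimetres aside while the robot is not near it.
Once in a run the grip may slacken for a moment while it holds something.
It also fails if it takes over 210 s, if anything falls off the work surface, if the arm or the gripper's body presses on something with over 40 N, if the wrist force passes 120 N, or if a joint passes its speed limit or range.

## Working session

There is one attempt and no reset: what is moved stays moved. The work goes in short steps, each a Python script; the robot and the scene stay as the last script left them, time stands still between calls to the robot, and variables do not carry over. Pictures are saved under pics/ and viewed, about 12 in all and at most 16, crops included, and the job is handed in when it is done.

```bash
mkdir -p pics; ls; python3 - <<'E'
from rig import *
import cv2,numpy as np
s=read_state();print(s['t'],s['tcp_pos'],s['tool_rot'],s['grip_width'])
for n in("scene","top"):
    p,d=camera(n);cv2.imwrite(f"pics/{n}0.png",p[:,:,::-1]);np.savez(f"pics/{n}0.npz",p=p,d=d)
    c=get_calibration(n);print(n,c)
E
```

```text
pics
0.0 [ 0.16784969 -0.57544939  0.24943411] [-1.57254837e+00  1.09897073e-05 -2.85780153e+00] 0.08550557023996547
scene {'intrinsics': array([[392.90795016,   0.        , 321.98757921],
       [  0.        , 392.90795016, 199.8756921 ],
       [  0.        ,   0.        ,   1.        ]]), 'R': array([[ 0.02271066,  0.99968026,  0.01111765],
       [ 0.61599434, -0.00523357, -0.78773319],
       [-0.78742314,  0.02473835, -0.61591624]]), 't': array([-0.05434134, -0.26977202,  1.48138422])}
top {'intrinsics': array([[434.59987103,   0.        , 309.79889278],
       [  0.        , 434.59987103, 204.70486045],
       [  0.        ,   0.        ,   1.        ]]), 'R': array([[ 0.01421819, -0.99979349, -0.01451998],
       [-0.98365191, -0.01137857, -0.17972048],
       [ 0.17951815,  0.01683791, -0.98361055]]), 't': array([0.06262515, 0.53342771, 1.30494483])}
```

View pics/scene0.png

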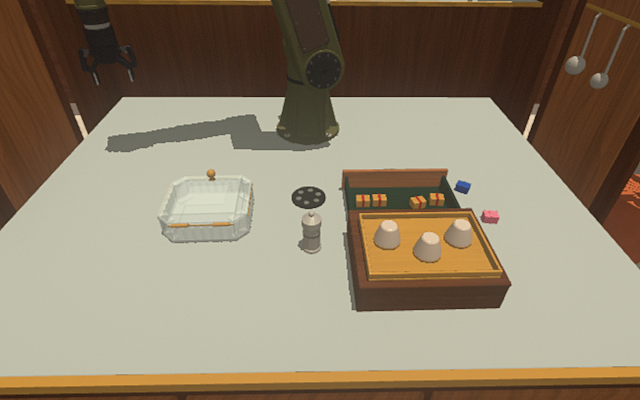

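View pics/top0.png

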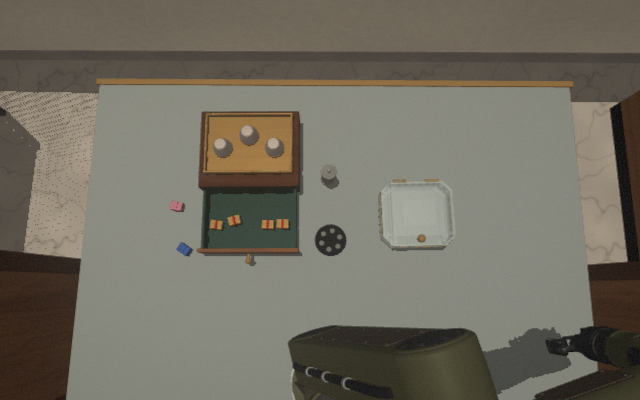

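The scene shows the chest on the robot's left with 4 gold tins in the drawer. In the top view they are near (216,225), (234,220), (267,225) and (282,224). The bowl is on the right at about (418,215), with its knob at (421,238). The grinder is at (329,172) and the trivet at (331,240). The blue and pink look-alikes lie outside the drawer. I'll enlarge the top view next.

```bash
python3 - <<'E'
import cv2,numpy as np
p=cv2.imread("pics/top0.png")
a=cv2.resize(p[175:275,190:310],None,fx=5,fy=5,interpolation=cv2.INTER_CUBIC)
b=cv2.resize(p[165:265,365:465],None,fx=5,fy=5,interpolation=cv2.INTER_CUBIC)
cv2.imwrite("pics/c1.png",a);cv2.imwrite("pics/c2.png",b)
E
cat > h.py <<'E'
from rig import *
import cv2,numpy as np
def pix2w(n,u,v,z):
    c=get_calibration(n);K,R,t=c['intrinsics'],c['R'],c['t']
    r=R.T@np.linalg.solve(K,[u,v,1]);o=-R.T@t
    return o+r*(z-o[2])/r[2]
def w2pix(n,X):
    c=get_calibration(n);q=c['intrinsics']@(c['R']@np.asarray(X)+c['t']);return q[:2]/q[2]
def snap(f,n="top"):
    p,d=camera(n);cv2.imwrite(f"pics/{f}.png",p[:,:,::-1]);return p,d
E
```

```text
(no output)
```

View pics/c1.png

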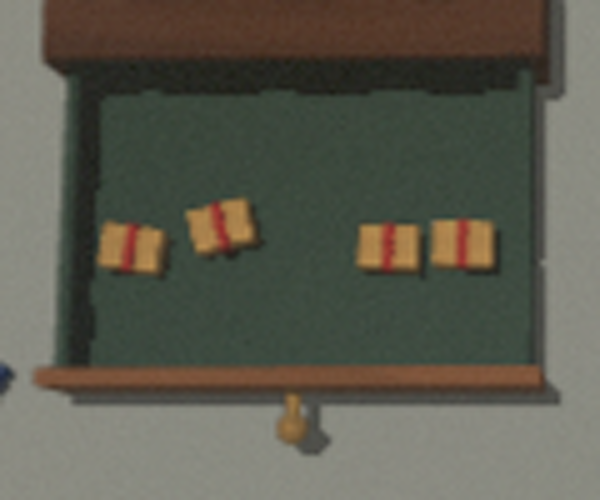

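View pics/c2.png

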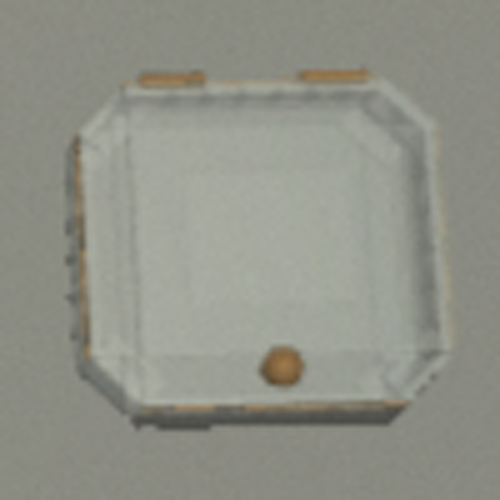

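The crop confirms 4 tins, at crop pixels (131,247), (222,226), (389,247) and (463,244). The drawer knob is at (292,425). The bowl lid knob is at crop pixel (282,366), with hinge tabs centred near (172,79) and (335,75).

```bash
cat >> h.py <<'E'
def tins(p,d=None,box=(185,180,310,262),z=0.038,n="top"):
    x0,y0,x1,y1=box
    h=cv2.cvtColor(p,cv2.COLOR_RGB2HSV)[y0:y1,x0:x1].astype(int)
    m=(((h[...,0]<25)|(h[...,0]>170))&(h[...,1]>120)&(h[...,2]>110)).astype(np.uint8)
    out=[]
    for c in cv2.findContours(m,cv2.RETR_EXTERNAL,cv2.CHAIN_APPROX_NONE)[0]:
        (u,v),_,_=cv2.minAreaRect(c);a=cv2.contourArea(c)
        if a<40: continue
        bx=cv2.boxPoints(cv2.minAreaRect(c))
        w=np.array([pix2w(n,x+x0,y+y0,z) for x,y in bx])[:,:2]
        e=[w[1]-w[0],w[2]-w[1]];L=max(e,key=np.linalg.norm)
        S=min(e,key=np.linalg.norm)
        out.append((w.mean(0).round(4),round(np.degrees(np.arctan2(L[1],L[0]))%180,1),round(np.linalg.norm(L),3),round(np.linalg.norm(S),3),a,(round(u+x0,1),round(v+y0,1))))
    return out
E
python3 - <<'E'
from h import *
z=np.load("pics/top0.npz");p,d=z['p'],z['d']
for t in tins(p): print(t)
f=lambda x0,y0,u,v:(x0+(u+.5)/5-.5,y0+(v+.5)/5-.5)
B=lambda u,v,z:pix2w("top",*f(365,165,u,v),z).round(4)
C=lambda u,v,z:pix2w("top",*f(190,175,u,v),z).round(4)
print("lidknob",B(282,366,.088)," hinge tabs",B(172,79,.063),B(335,75,.063))
print("rim corners",[B(*q,.06) for q in((130,408),(408,403),(80,140),(85,355),(437,120),(448,350))])
print("dknob",C(292,425,.044),"panel front top L,R",C(37,388,.072),C(543,388,.072),"outer edge back",C(37,368,.072),C(543,367,.072))
print("carcass front top",C(45,62,.085),C(543,55,.085))
print("grinder",pix2w("top",329,170,.116),"trivet",pix2w("top",331,240,.008))
E
```

```text
(array([0.3917, 0.2604]), np.float64(90.7), np.float64(0.307), np.float64(0.009), 214.0, (247.5, 249.5))
(array([0.4719, 0.2008]), np.float64(90.7), np.float64(0.034), np.float64(0.025), 86.0, (267.5, 224.0))
(array([0.4695, 0.3628]), np.float64(81.2), np.float64(0.037), np.float64(0.026), 79.0, (215.7, 224.1))
(array([0.4756, 0.1556]), np.float64(90.7), np.float64(0.038), np.float64(0.025), 83.0, (282.0, 223.0))
(array([0.4842, 0.3068]), np.float64(105.0), np.float64(0.037), np.float64(0.027), 83.5, (233.8, 219.7))
lidknob [ 0.4293 -0.2629  0.088 ]  hinge tabs [ 0.6099 -0.2065  0.063 ] [ 0.6135 -0.3074  0.063 ]
rim corners [array([ 0.4057, -0.1771,  0.06  ]), array([ 0.4109, -0.3448,  0.06  ]), array([ 0.5712, -0.1494,  0.06  ]), array([ 0.4375, -0.1505,  0.06  ]), array([ 0.5863, -0.3701,  0.06  ]), array([ 0.4434, -0.3704,  0.06  ])]
dknob [0.3604 0.2564 0.044 ] panel front top L,R [0.379  0.4068 0.072 ] [0.383  0.1019 0.072 ] outer edge back [0.391  0.4075 0.072 ] [0.3956 0.1021 0.072 ]
carcass front top [0.5772 0.4105 0.085 ] [0.5849 0.1052 0.085 ]
grinder [0.6267837  0.01226185 0.116     ] trivet [0.42738661 0.00156656 0.008     ]
```

```bash
cat >> h.py <<'E'
BY=np.radians(2.0); HX=np.array([.6092,-.2566,.060]); BX=np.array([np.cos(BY),np.sin(BY)]); BYV=np.array([-np.sin(BY),np.cos(BY)])
BC=HX[:2]-.1*BX
DN=lambda yaw:[-np.pi/2,0,yaw]
def knob(a,dz=.004):
    r=-.18*np.cos(a)+.028*np.sin(a);z=.18*np.sin(a)+.028*np.cos(a)
    return [*(HX[:2]+r*BX),HX[2]+z+dz]
def st(m=""):
    s=read_state();print(m,"t%.1f"%s['t'],np.round(s['tcp_pos'],4),"g%.4f"%s['grip_width'],"F",np.round(s['ft_force'],1));return s
E
python3 - <<'E'
from h import *
k=np.array(knob(0))
for a in (0,.5,1,1.5): print(solve_ik(knob(a),DN(BY)))
movep(k+[0,0,.10],DN(BY));move_l(k,v=.1);st("at knob")
grasp();st("grasped")
for a in np.arange(.1,1.51,.1): move_l(knob(a),v=.08)
st("opened")
open_gripper();st()
move_l(np.array(knob(1.5))+[0,0,.09],v=.15)
movep([.42,-.1,.3],DN(-np.pi/2))
p,d=snap("top1")
for t in tins(p): print(t)
snap("sc1","scene");st()
E
```

```text
[-0.54944101  0.25818573 -0.5079989   0.8046117   0.         -0.58434759]
[-0.51275578  0.23256943 -0.33103099  1.0071959   0.         -0.54766237]
[-0.4507127   0.31203847 -0.09418265  1.16457521  0.         -0.48561928]
[-0.38919401  0.46045153  0.15452585  1.26487065  0.         -0.42410059]
at knob t3.1 [ 0.4298 -0.2632  0.0926] g0.0854 F [ 0.8  0.1 -0.3]
grasped t3.7 [ 0.4294 -0.2637  0.0925] g0.0207 F [-1.4 -3.1  4.2]
opened t9.4 [ 0.6241 -0.256   0.2453] g-0.0001 F [-0.2  0.2  0.3]
 t10.2 [ 0.6244 -0.2561  0.2455] g0.0851 F [-0.2  0.1  0.1]
(array([0.3917, 0.2604]), np.float64(90.7), np.float64(0.307), np.float64(0.009), 223.0, (247.5, 249.5))
(array([0.4719, 0.2008]), np.float64(90.7), np.float64(0.034), np.float64(0.025), 87.0, (267.5, 224.0))
(array([0.4693, 0.3624]), np.float64(82.6), np.float64(0.038), np.float64(0.027), 84.5, (215.8, 224.2))
(array([0.4756, 0.1556]), np.float64(90.7), np.float64(0.038), np.float64(0.025), 86.5, (282.0, 223.0))
(array([0.4842, 0.3067]), np.float64(106.9), np.float64(0.037), np.float64(0.028), 86.5, (233.8, 219.7))
 t12.6 [ 0.4205 -0.1002  0.2999] g0.0851 F [ 0.   0.6 -0.1]
```

```bash
python3 - <<'E'
import cv2,numpy as np
a=cv2.imread("pics/sc1.png")[120:280,120:360];b=cv2.imread("pics/top1.png")[150:270,360:480]
cv2.imwrite("pics/m1.png",np.hstack([cv2.resize(a,(480,320)),cv2.resize(b,(320,320))]))
E
```

```text
(no output)
```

View pics/m1.png

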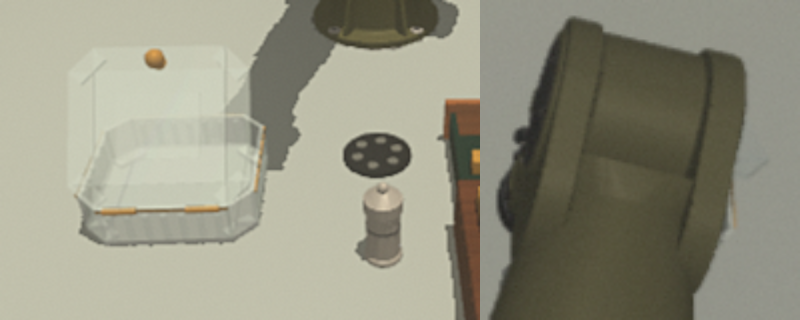

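The lid is open, with its knob at about (197.5,149) in the full scene picture. The fingers slipped off it somewhere on the way, so I need the actual angle.

```bash
cat >> h.py <<'E'
def lid_angle(p,box=(140,90,260,235)):
    x0,y0,x1,y1=box
    h=cv2.cvtColor(p,cv2.COLOR_RGB2HSV)[y0:y1,x0:x1].astype(int)
    m=((h[...,0]<25)&(h[...,1]>130)&(h[...,2]>90)).astype(np.uint8)
    n,l,s,c=cv2.connectedComponentsWithStats(m)
    k=[(s[i],c[i]+[x0,y0]) for i in range(1,n) if s[i][4]>15 and .6<s[i][2]/s[i][3]<1.6]
    A=np.arange(-.1,1.86,.005);P=np.array([w2pix("scene",knob(a,0)) for a in A])
    for S,C in k:
        e=np.linalg.norm(P-C,axis=1);i=e.argmin();print("knob px",C.round(1),"area",S[4],"angle %.3f err %.1fpx"%(A[i],e[i]))
E
python3 - <<'E'
from h import *
p=cv2.imread("pics/sc1.png")[:,:,::-1].copy();lid_angle(p)
p=cv2.imread("pics/scene0.png")[:,:,::-1].copy();lid_angle(p)
E
```

```text
knob px [196.7 147.8] area 47 angle 0.850 err 1.2px
knob px [210.6 172.5] area 38 angle 0.015 err 0.1px
```

```bash
python3 - <<'E'
from h import *
p,d=snap("sc2","scene");lid_angle(p)
print(d[142:154,190:204].round(3)[::2,::2])
c=get_calibration("scene")
for a in np.arange(.4,1.6,.1):
    X=np.array(knob(a,0));print(round(a,1),w2pix("scene",X).round(1),round((c['R']@X+c['t'])[2],3))
E
```

```text
knob px [197.1 148.1] area 51 angle 0.830 err 1.0px
[[1.387 1.39  1.397 1.386 1.389 1.387 1.393]
 [0.967 0.968 0.968 0.944 0.947 0.97  0.967]
 [0.967 0.94  0.939 0.935 0.942 0.944 0.97 ]
 [0.966 0.936 0.937 0.933 0.938 0.937 0.967]
 [0.968 0.939 0.937 0.939 0.938 0.944 0.966]
 [0.965 0.966 0.942 0.938 0.942 0.95  0.971]]
0.4 [204.9 157.1] 1.021
0.5 [203.2 154.2] 1.004
0.6 [201.4 151.9] 0.986
0.7 [199.5 150.2] 0.968
0.8 [197.5 149.3] 0.95
0.9 [195.5 149. ] 0.932
1.0 [193.5 149.6] 0.914
1.1 [191.5 150.9] 0.896
1.2 [189.5 153.1] 0.88
1.3 [187.5 156.2] 0.864
1.4 [185.6 160.2] 0.849
1.5 [183.8 165. ] 0.835
1.6 [182.2 170.7] 0.822
```

```bash
cat >> h.py <<'E'
def edge(a,off=0,dz=0):
    return [*(HX[:2]+(-.2*np.cos(a)+off)*BX),HX[2]+.2*np.sin(a)+dz]
E
python3 - <<'E'
from h import *
grasp()
q=edge(.82,-.07,-.005);movep([q[0],q[1],.3],DN(BY));move_l(q,v=.15);st("pre")
for a in np.arange(.9,1.61,.1): move_l(edge(a,-.013,-.005),v=.08)
st("pushed")
move_l(edge(1.6,-.06,-.005),v=.15);move_l([*edge(1.6,-.06)[:2],.32])
movep([.42,.0,.3],DN(-np.pi/2));open_gripper()
p,d=snap("sc3","scene");lid_angle(p)
E
```

```text
pre t15.9 [ 0.4033 -0.264   0.202 ] g0.0001 F [ 0.3 -0.2  0.1]
pushed t19.7 [ 0.6022 -0.2568  0.2548] g0.0000 F [ 0.5 -0.9 -0.7]
knob px [182.1 169. ] area 101 angle 1.575 err 0.5px
```

```bash
python3 - <<'E'
import cv2,numpy as np
a=cv2.imread("pics/sc3.png")[100:300,100:360]
cv2.imwrite("pics/m3.png",cv2.resize(a,(650,500)))
E
```

```text
(no output)
```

View pics/m3.png

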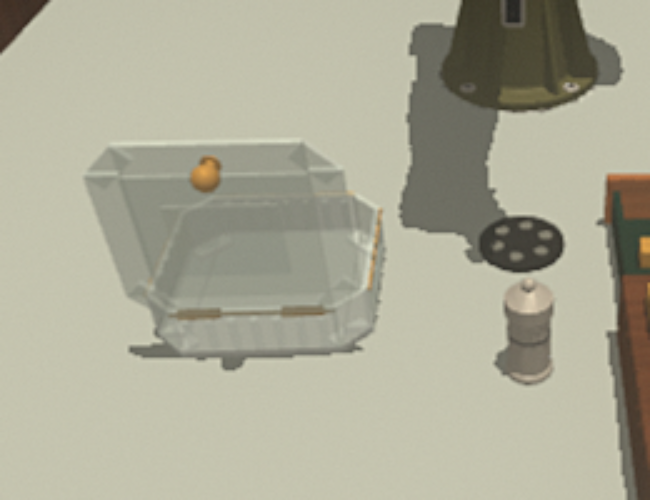

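The lid now stands at about 1.57 rad, with its knob at about (182,169) in the full picture. The grinder and trivet look unmoved. Next is the first tin.

```bash
cat >> h.py <<'E'
def look():
    p,d=camera("top")
    return [t for t in tins(p) if t[2]<.06 and t[0][0]<.57],p
def pick_place(t,slot):
    (x,y),th=t[0],np.radians(t[1]); yaw=th-np.pi
    movep([x,y,.16],DN(yaw));move_l([x,y,.037],v=.12);grasp()
    s=st("grasp")
    if not .015<s['grip_width']<.045: open_gripper();move_l([x,y,.2]);return False
    move_l([x,y,.2],v=.25);s=st("lift")
    if not .015<s['grip_width']<.045: return False
    c=BC+BYV*slot; by=BY+np.pi/2-np.pi
    movep([*c,.2],DN(by));s=st("over bowl")
    if not .015<s['grip_width']<.045: return False
    move_l([*c,.036],v=.12);open_gripper();move_l([*c,.2],v=.25)
    return True
E
python3 - <<'E'
from h import *
T,p=look()
for t in T: print(t)
t=min(T,key=lambda t:t[0][1])
print(pick_place(t,-.066))
T,p=look()
for t in T: print(t)
snap("sc4","scene");cv2.imwrite("pics/top4.png",p[:,:,::-1])
a=cv2.imread("pics/sc4.png")[120:300,140:500];b=cv2.imread("pics/top4.png")[150:290,190:470]
cv2.imwrite("pics/m4.png",np.vstack([cv2.resize(a,(560,280)),cv2.resize(b,(560,280))]))
E
```

```text
(array([0.4719, 0.2008]), np.float64(90.7), np.float64(0.034), np.float64(0.025), 87.0, (267.5, 224.0))
(array([0.4756, 0.1556]), np.float64(90.7), np.float64(0.038), np.float64(0.025), 86.5, (282.0, 223.0))
(array([0.4842, 0.3068]), np.float64(105.0), np.float64(0.037), np.float64(0.027), 85.5, (233.8, 219.7))
(array([0.4929, 0.3722]), np.float64(107.0), np.float64(0.038), np.float64(0.027), 87.0, (213.1, 216.7))
grasp t26.0 [0.476  0.1557 0.0374] g0.0268 F [-0.8 -0.3  5.4]
lift t26.8 [0.4748 0.1553 0.1987] g0.0267 F [-0.6  0.5 -0.9]
over bowl t28.6 [ 0.5119 -0.325   0.1999] g0.0267 F [-0.2  0.  -0.8]
True
(array([0.4719, 0.2008]), np.float64(90.7), np.float64(0.034), np.float64(0.025), 87.5, (267.5, 224.0))
(array([0.4848, 0.3069]), np.float64(106.9), np.float64(0.037), np.float64(0.029), 88.5, (233.8, 219.5))
(array([0.4939, 0.3721]), np.float64(107.0), np.float64(0.039), np.float64(0.029), 89.0, (213.2, 216.4))
```

View pics/m4.png

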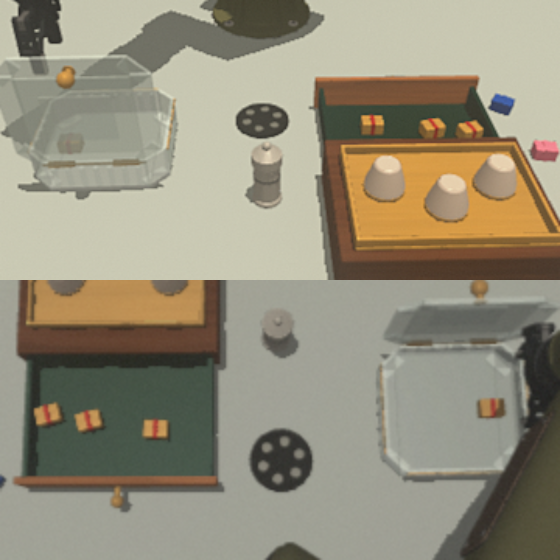

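The first tin sits in the bowl at about (490,407) in the lower picture. One tin was knocked toward the drawer's side wall, to (0.494,0.372). I'll grip that one with a smaller yaw so the fingers clear the wall.

```bash
python3 - <<'E'
from h import *
for slot in(-.022,.022,.066):
    T,p=look();t=list(min(T,key=lambda t:t[0][1]));print(len(T),t)
    if t[0][1]>.36: t[0]=t[0]-[0,.003];t[1]=min(t[1],96)
    if not pick_place(t,slot): print("FAIL");break
T,p=look();print(T)
movep([.42,.05,.3],DN(-np.pi/2))
p,d=snap("top5");snap("sc5","scene");st()
a=cv2.imread("pics/sc5.png")[120:300,140:500];b=cv2.imread("pics/top5.png")[150:290,190:470]
cv2.imwrite("pics/m5.png",np.vstack([cv2.resize(a,(560,280)),cv2.resize(b,(560,280))]))
E
```

```text
3 [array([0.4719, 0.2008]), np.float64(90.7), np.float64(0.034), np.float64(0.025), 86.5, (267.5, 224.0)]
grasp t35.3 [0.4724 0.201  0.0375] g0.0267 F [ 0.1 -1.   5.4]
lift t36.1 [0.4711 0.2005 0.1987] g0.0267 F [-0.3  0.8 -0.7]
over bowl t37.9 [ 0.5103 -0.2811  0.1999] g0.0268 F [-0.  -0.4 -1.1]
2 [array([0.4847, 0.3073]), np.float64(106.9), np.float64(0.038), np.float64(0.029), 90.5, (233.7, 219.5)]
grasp t44.8 [0.4851 0.3075 0.0375] g0.0269 F [0.  0.2 4.3]
lift t45.5 [0.4839 0.3068 0.1985] g0.0271 F [-0.  -0.4 -1. ]
over bowl t47.5 [ 0.5089 -0.2373  0.2   ] g0.0266 F [ 0.6  0.5 -0.8]
1 [array([0.494, 0.372]), np.float64(105.0), np.float64(0.039), np.float64(0.029), 90.0, (213.2, 216.3)]
grasp t54.4 [0.4943 0.3693 0.0375] g0.0268 F [0.3 0.5 3.7]
lift t55.2 [0.4933 0.3685 0.1984] g0.0264 F [ 0.   0.2 -1.3]
over bowl t57.2 [ 0.5073 -0.1934  0.2   ] g0.0267 F [ 0.4  0.5 -0.6]
[]
 t61.4 [0.4202 0.0492 0.2992] g0.0856 F [ 1.2 -0.2  0.8]
```

View pics/m5.png

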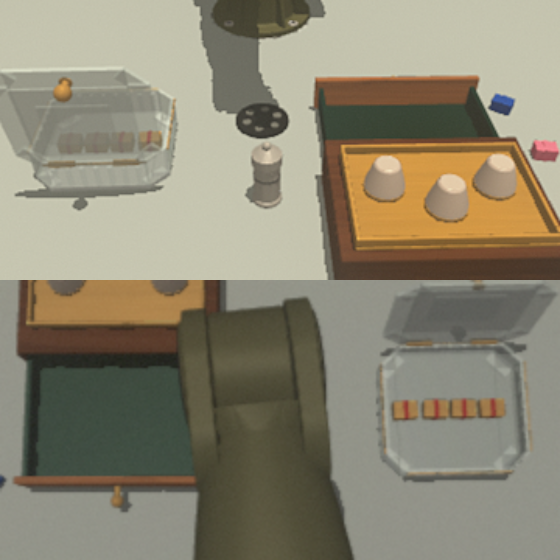

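All four tins stand in a row in the bowl and the drawer is empty. Next I'll close the lid gently with closed fingers pushing from behind, beside the knob.

```bash
python3 - <<'E'
from h import *
def tip(a,r=.17,n=.009,yo=.045):
    ox=-r*np.cos(a)+(n+.011*np.sin(a)**2)*np.sin(a); oz=r*np.sin(a)+n*np.cos(a)
    return np.array([*(HX[:2]+ox*BX+yo*BYV),HX[2]+oz+.019])
grasp()
q=tip(1.6)+[.045,0,0]
movep([.45,-.1,.34],DN(BY));movep([*q[:2],.34],DN(BY));move_l(q,v=.12);st("behind")
for a in np.arange(1.6,.09,-.1):
    move_l(tip(a),v=.08)
    if abs(a-.8)<.01: st("mid"); lid_angle(snap("scm","scene")[0])
st("low")
for n in(.006,.004,.002,0.,-.002,-.004):
    move_l(tip(0.0,n=n+.003),v=.03);s=st("press")
    if s['ft_force'][2]>8: break
move_l(np.array(s['tcp_pos'])+[0,0,.15],v=.15)
p,d=snap("sc6","scene");lid_angle(p);st()
E
```

```text
behind t65.8 [ 0.6779 -0.2108  0.25  ] g0.0002 F [-0.7 -0.3 -0. ]
mid t69.5 [ 0.4996 -0.2153  0.2072] g0.0000 F [ 0.2  0.6 -0.3]
low t72.1 [ 0.4391 -0.2173  0.1046] g-0.0001 F [-1.3  0.2  0.1]
press t72.8 [ 0.4375 -0.2174  0.0878] g-0.0004 F [ 0.2 -0.3  0.6]
press t73.1 [ 0.4378 -0.2176  0.086 ] g0.0000 F [ 0.1 -0.4 -0.3]
press t73.3 [ 0.4379 -0.2177  0.0858] g-0.0002 F [-5.7  2.6 19.2]
 t74.5 [ 0.4373 -0.2174  0.2347] g-0.0000 F [-1.4 -0.1 -0.3]
```

```bash
python3 - <<'E'
from h import *
cy=np.radians(1.2);CX=np.array([np.cos(cy),np.sin(cy)]);f0=np.array([.381,.2562])
P=lambda s:[*(f0+s*CX),.05]
open_gripper()
movep([*P(-.04)[:2],.25],DN(cy));move_l(P(-.04),v=.12);st("pre")
move_l(P(.165),v=.08);st("pushed")
s0=.165
while s0<.20:
    s0+=.002;move_l(P(s0),v=.03);s=read_state()
    if s['ft_force'][0]<-12: break
st("end %.3f"%s0)
move_l(P(s0-.05),v=.1);move_l([*P(s0-.05)[:2],.3],v=.25)
movep([.38,0.02,.35],DN(0))
p,d=snap("top7");q,_=snap("sc7","scene");lid_angle(q);st()
a=cv2.imread("pics/sc7.png")[120:320,140:520];b=cv2.imread("pics/top7.png")[100:290,180:480]
cv2.imwrite("pics/m7.png",np.vstack([cv2.resize(a,(540,285)),cv2.resize(b,(480,304))[:,:].copy() if 0 else cv2.resize(b,(540,304))]))
E
```

```text
pre t78.9 [0.3414 0.2557 0.0505] g0.0854 F [ 1.5 -0.1  0.8]
pushed t81.6 [0.5459 0.2598 0.0501] g0.0852 F [-2.3 -0.2 -1.2]
end 0.181 t83.6 [0.5578 0.2596 0.0495] g0.0850 F [-14.2   0.9   9.1]
knob px [210.6 172.4] area 37 angle 0.020 err 0.1px
 t86.6 [0.3807 0.0207 0.3496] g0.0854 F [ 0.5 -0.4 -0.4]
```

View pics/m7.png

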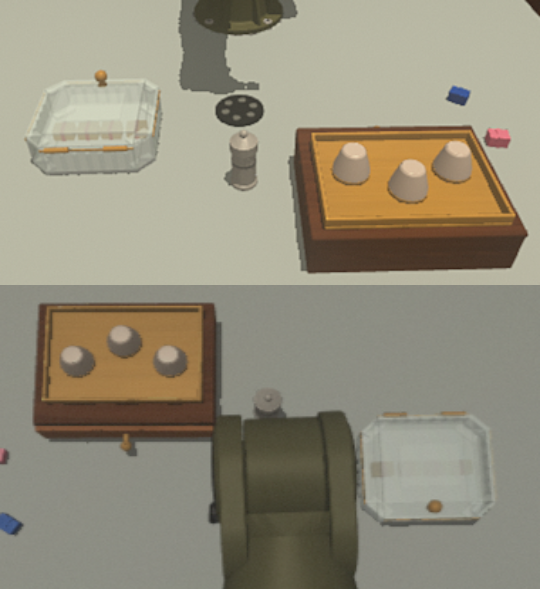

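```bash
python3 - <<'E'
from h import *
p=cv2.imread("pics/top7.png")[:,:,::-1].copy()
h=cv2.cvtColor(p,cv2.COLOR_RGB2HSV)[183:212,238:262].astype(int)
m=((h[...,0]<25)&(h[...,1]>110)&(h[...,2]>90)&(np.arange(183,212)[:,None]>194))
v,u=np.nonzero(m);print(len(u),u.mean()+238,v.mean()+183,pix2w("top",u.mean()+238,v.mean()+183,.044))
E
```

```text
30 249.63333333333333 199.06666666666666 [0.54925863 0.25876645 0.044     ]
```

```bash
python3 -c "
from h import *
finish_job();st()"
```

```text
the job is handed in; nothing more can be done
the job is handed in; nothing more can be done
```

The job is handed in: all four gold tins present are in the bowl, the lid is shut and the drawer is pushed home. The rig reports no verdict, so these are my own last checks, taken at about 87 s of the 210 s allowed.

- **Lid opening:** My pinch slipped off the lid knob at about 0.8 rad. I finished opening it to about 1.57 rad by pushing the free edge with closed fingers.
- **Tins:** I picked and placed them one by one in a row in the bowl, and the picture afterwards showed the drawer empty. One tin had been knocked aside before I reached it, so I found it again in the picture and picked it from there. No grasp failed.
- **Lid closing:** I pushed it down slowly from behind with closed fingers until it met resistance of about 19 N. The camera reads about 0.02 rad, against 0.015 rad for the shut lid at the start. I did not measure the lid's speed; the hinge friction holds it at any angle, and I moved at about 0.5 rad/s. The planned lid reading partway through closing, and the one straight after it, returned nothing. Only the final reading confirms that the lid is shut.
- **Drawer:** It stopped firmly at 14 N. The front face is at x ≈ 0.569 m, which matches the shut position, and the knob measured 0.549 m, within about 4 mm of what I expected.
- **Bystanders:** The grinder and trivet look unmoved in the last scene picture; I did not measure them again.

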